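Open the press-and-turn tub

ROBOT

A 6-joint arm with a two-finger parallel gripper is mounted at the origin on the work surface. World frame = base frame: x ahead of the robot, y to its left, z up, the work surface at z = 0. Lengths are in mm, angles in rad, forces in N, time in s.
With the tool pointing down it reaches from about 300 to 850 mm from the base axis. Payload 5.4 kg.
Tool frame: the origin (TCP) lies at the centre of the arm's flange, where the gripper is bolted on; the fingertips stand 173 mm ahead of it and the grasp point (between the pads) lies 155 mm ahead of it; x points along the fingers, z is the direction in which the jaws open and shut, and the axes are right-handed (so a half turn about x gives the same grasp; the last joint's range is limited). The gripper opens to 85 mm and grips with 20 to 120 N. Pads are 22 mm wide; open, the fingers measure 114 mm over their backs; the gripper's body (76 mm by 85 mm) begins 54 mm behind the grasp point. The pads swing forward as they close: fully open they stand 13 mm farther back than shut.
Start: joints at [-1.32, 0.158, 1.597, -0, 1.386, -0.21], TCP at [255.658, -515.021, 404.699] pointing down, gripper open.
Joint ranges: [-2.91, 2.91], [-0.94, 2.29], [0.18, 2.7], [-1.29, 4.43], [0.17, 2.64], [-3, 3]. Speed limits (rad/s): [2.57, 2.57, 3.14, 3.14, 3.14, 3.14].

INTERFACE

Orientations are given as a unit quaternion [x, y, z, w].
In Python, from bench import bot gives the robot as it stands.
- The arm moves only by the tool apply_moves, never from a script. Its argument "plan" is text: rows parted by semicolons, each of 7 numbers parted by spaces: the turn, a rotation vector about the tool's x, y, z in degrees, then the shift along the tool's x, y, z in mm, then the finger opening in mm, from 0 to 85.4. A call has 1 to 12 rows; each row is the pose to reach, as a shift and turn from the pose commanded when the call began, along the tool's axes at that moment; what a row does not reach only later rows make up. A row lasts 1/12 s, in which the tool goes at most 41.7 mm and 7.16 degrees, less where a joint would pass 70% of its speed; a pose out of reach is approached as far as the arm can. A call with a gripper value outside its range is refused whole. The fingers move at their own pace and stop on an object; "force" is the grip in N (left out, the last holds). Time passes only in rows, so rows that repeat a pose let the fingers close. It gives the time, the measured TCP pose, the force and the opening at its end, in the units of the state.
- bot.sense(): the state, without advancing time (a new reading comes with each control period).
- bot.capture(name): name is "scene" or "top" or "wrist"; returns a dict with "image" (384x512x3 uint8, red, green, blue), "range_z" (384x512 float32, mm along the optical axis (not along the pixel's ray), 0 where there is no reading), "vertical_fov" (degrees; the focal length in pixels is half the picture's height over the tangent of half this angle, whatever the lens; pixels are square), "cx", "cy" (the principal point, pixels), "position" and "orientation" of the camera in the world. Camera axes: x right, y down, z forward; pixel columns grow to the right and rows downward; lengths in mm; the calibration is good to about 2 mm. A picture is of the moment at which its call begins.
- bot.close_job(): hands the job in, once; it reports no verdict.
Trained networks look in a picture, given as the dict that the camera call returned (one of the last four; its "shot" number tells which), for a name from the list of things; names that differ only in an ending like _2 or _b are one class to them, and where a whole thing is asked for, a point or a joint stands for the part that bears it (a point fixed in the world has none). Each returns a list of dicts, best first, with "score" (0 to 1); they miss things now and then, are a little off and sometimes report something else, mostly with a low value. They report only what shows in the picture. A call takes as long as a camera call. They do not tell look-alikes from the thing itself.
- bot.recognise(picture, target): "uv" ([column, row] in pixels, amid what is visible of it).
- bot.outline_of(picture, target): "pixels" (384x512 bool, what is visible of it) and "uv" ([column, row] in pixels, amid what is visible of it).
The state is a dict: "time_s": time; "q": joint angles; "qd": joint speeds; "joint_efforts": joint torques, N m; "tool_pos": TCP position; "eef_rot": TCP orientation; "wrist_force": force on the tool from outside, world axes, zero at the start; "moment": the same for the moment, N m; "gripper_width": finger opening in mm.
Only numpy, scipy, OpenCV 4.12 (cv2) and the standard library are available. Lean on these libraries where they do the work, as an engineer would, in place of code of your own. Each camera call takes 0.05 s, during which the arm holds its last target.

TASK

Open the child-resistant tub that is screwed down on the bench: press its ribbed cap down hard and turn it counter-clockwise (seen from above) until it is free, then lift it off. How far it has to turn differs each time and must be felt: a quarter turn at most, and turned too far it locks again. Set the cap down right way up on the cork mat, wholly on it, letting go only once it stands there, and do not push the torch, the wedge or the bowl about.

Things in the scene. Friction and masses are not known exactly. Their poses are not given: they have to be found in the camera images.
- cap_center (a point): Centre (half-way up, on the axis) of the loose grey ribbed plastic cap on the tub's neck: 66 mm across, 47 mm tall, about 70 g; flat top 23.5 mm above this point, open rim 23.5 mm below. z is its axis, up. Sideways play on the neck 2 mm. Unpressed it turns freely through 0 to 40 degrees (play, unseen, differs each time), then a tooth blocks it; it cannot be lifted.
- cap_top (a point): Middle of the cap's flat top, z up. Pressed 5.5 mm or more (travel 9 mm) the cap turns past the tooth. Free to lift when turned 36 to 50 degrees counter-clockwise beyond where the tooth blocks it unpressed, that is 38 to 90 degrees from the start, in a window 14 degrees wide; before and after it hooks hold it down. So feel for the tooth first, or press, turn a bit, ease up, try to lift, repeat.
- tub_axis (a point): Middle of the white tub's shoulder, on its axis, 85 mm above the bench; z up. The tub, 92 mm across, is fixed in a wooden block 120 x 120 x 35 mm screwed to the bench. Its open neck, 42 mm across and 55 mm over its hooks, stands 50 mm up from this point. The closed cap has its rim 18 mm and its centre 41.5 mm above this point, on the same axis.
- collar (a joint): The sprung plastic ring round the neck that carries the cap's rim: metres pressed down, 0 (up) to 0.009 (hard bottom). Starts to yield at about 7.5 N and takes 13.5 N at 5.5 mm and 17.4 N at 9 mm. Turning the pressed cap takes about 0.3 N m; unpressed next to nothing.
- mat_center (a point): Centre of the top face of the cork mat, 150 x 150 mm and 6 mm thick, fixed on the bench; x and y along its sides, z up.
- torch: Blue torch lying down, 155 mm long along its x, 36 mm high, origin under its middle. Bystander.
- wedge: Wooden door wedge, 120 mm long along its x, 45 mm wide, up to 31 mm high, origin under its middle. Bystander.
- bowl: Green ceramic bowl of wooden pegs, 130 mm across, 55 mm high, origin under its middle. Bystander.
- lockbox: Closed steel lockbox, 164 x 224 x 97 mm (its long side along its y), standing fast on the bench, origin under its middle. Not needed.
Things that resemble listed ones, but are neither listed nor needed, are in the scene too. What is meant by the part that bears cap_center is not blue or yellow, and is the smaller of those in its own colour.

How it is judged:
By the outcome, as a careful person would: the job done as asked, in the order asked, and still so for the second after the job is handed in, with the robot touching nothing.
It also fails if it takes over 58 s, if anything falls off the work surface, if the arm or the gripper's body presses on something with over 40 N, if the wrist force passes 120 N, or if a joint passes its speed limit or range.

## Working session

There is one attempt and no reset: what is moved stays moved. The work goes in short steps, Python scripts to look and compute and a tool call to move; the robot and the scene stay as the last step left them, time stands still between calls to the robot, and variables do not carry over. Pictures are saved under pics/ and viewed, and the job is handed in when it is done.

Besides the shell and the picture viewer there is one more tool, called by a JSON object that holds its "fn" and its "kwargs". apply_moves: Moves the arm, as the interface text tells. Its arguments: {"type":"object","properties":{"plan":{"type":"string"},"force":{"type":"number"}},"required":["plan"]}

```bash
ls; mkdir -p pics; cat > h.py <<'E'
import numpy as np,cv2
from scipy.spatial.transform import Rotation as R
from bench import bot
def world(p,u,v,z=None):
    f=192/np.tan(np.radians(p["vertical_fov"]/2)); z=p["range_z"][int(round(v)),int(round(u))] if z is None else z
    c=np.array([(u-p["cx"])/f*z,(v-p["cy"])/f*z,z]); return R.from_quat(p["orientation"]).apply(c)+p["position"]
def cloud(p,mask=None):
    f=192/np.tan(np.radians(p["vertical_fov"]/2)); v,u=np.nonzero((p["range_z"]>0)&(True if mask is None else mask)); z=p["range_z"][v,u]
    c=np.stack([(u-p["cx"])/f*z,(v-p["cy"])/f*z,z],1); return R.from_quat(p["orientation"]).apply(c)+p["position"],u,v
def save(n,im): cv2.imwrite("pics/"+n+".png",cv2.cvtColor(im,cv2.COLOR_RGB2BGR))
E
python3 - <<'E'
from h import *
s=bot.sense(); print({k:np.round(v,3) for k,v in s.items()})
for n in ("scene","top"):
    p=bot.capture(n); save(n+"0",p["image"])
    print(n,np.round(p["position"]),p["orientation"],p["vertical_fov"],p["cx"],p["cy"])
    for t in ("cap_center","tub_axis","mat_center","torch","wedge","bowl","lockbox"):
        for d in bot.recognise(p,t):
            print(t,np.round(d["uv"]),round(d["score"],2),np.round(world(p,*d["uv"])))
E
```

```text
pics
{'time_s': np.float64(0.0), 'q': array([-1.32 ,  0.159,  1.598,  0.   ,  1.386, -0.21 ]), 'qd': array([ 0.   ,  0.002, -0.002,  0.002, -0.   , -0.002]), 'joint_efforts': array([-1.0000e-03, -3.9600e+01, -3.3143e+01, -0.0000e+00,  8.0000e-03,
       -0.0000e+00]), 'tool_pos': array([ 255.58, -514.77,  403.73]), 'eef_rot': array([ 0.373,  0.601, -0.372,  0.601]), 'wrist_force': array([-0.316,  0.374,  0.203]), 'moment': array([-0.024,  0.01 , -0.044]), 'gripper_width': np.float64(85.173)}
scene [1092.  665.  634.] [ 0.28116279  0.82586049 -0.46050584 -0.16381792] 55.68481654472809 251.57178375195255 196.91163752919988
cap_center [283. 225.] 0.97 [615. 181. 148.]
cap_center [403. 275.] 0.96 [447. 401.  61.]
cap_center [262. 310.] 0.76 [753. 278.  47.]
cap_center [356. 247.] 0.55 [457. 277.  67.]
tub_axis [283. 259.] 0.58 [620. 194.  57.]
mat_center [218. 212.] 0.98 [ 593. -130.    5.]
torch [202. 170.] 0.87 [ 504. -371.   26.]
torch [287. 224.] 0.74 [607. 185. 149.]
torch [218. 210.] 0.66 [ 588. -137.    9.]
torch [198. 268.] 0.26 [783.  73.  28.]
wedge [307. 205.] 0.67 [370.  29.  28.]
bowl [199. 271.] 0.93 [795. 100.  47.]
bowl [306. 206.] 0.22 [372.  30.  24.]
top [ 529.   28. 1217.] [-0.69843299  0.71470326 -0.02956683  0.02272493] 46.67376623573945 258.6091356168985 186.19770055793188
cap_center [169. 261.] 0.85 [428. 249.  70.]
cap_center [167. 144.] 0.66 [732. 257.  44.]
cap_center [229. 123.] 0.57 [ 529.   28. 1217.]
tub_axis [214. 201.] 0.86 [577. 130.  87.]
tub_axis [ 93. 189.] 0.6 [614. 432.  96.]
mat_center [318. 196.] 0.86 [ 589. -147.    5.]
torch [405. 230.] 0.88 [ 492. -371.   32.]
wedge [256. 271.] 0.74 [393.  27.  22.]
bowl [229. 119.] 0.92 [800.  92.  36.]
bowl [216. 201.] 0.35 [577. 125.  90.]
lockbox [ 90. 188.] 0.59 [617. 441.  97.]
```

View pics/scene0.png

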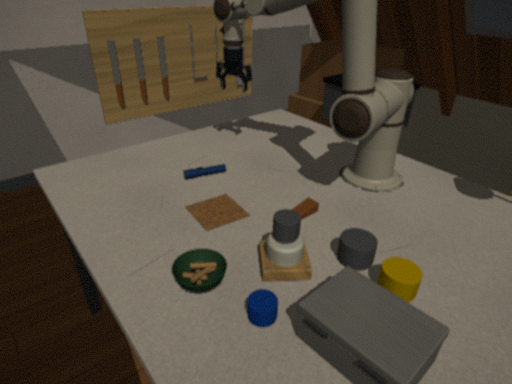

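View pics/top0.png

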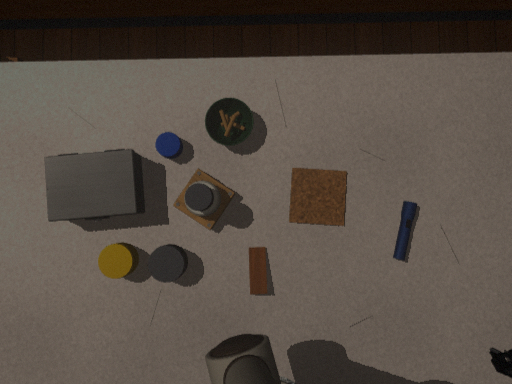

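Candidates (scene picture): grey cap on the tub (286,225), a larger grey cylinder (357,247), blue (262,308) and yellow (400,278). The small grey one on the tub fits: grey, smaller of the two greys, on the neck. I'll confirm it in a crop and measure it.

```bash
python3 - <<'E'
from h import *
P={n:bot.capture(n) for n in ("scene","top")}
a=cv2.resize(P["scene"]["image"][170:300,230:400],None,fx=3,fy=3,interpolation=3); b=cv2.resize(P["top"]["image"][150:240,150:260],None,fx=4,fy=4,interpolation=3)
save("cropA",a); save("cropB",b)
for n,p in P.items():
    X,u,v=cloud(p)
    d=np.hypot(X[:,0]-590,X[:,1]-130)
    print(n,"hist near tub",np.histogram(X[d<120,2],bins=range(-10,200,10)))
    m=(d<120)&(X[:,2]>138)
    Y=X[m]; zt=np.median(Y[Y[:,2]>np.percentile(Y[:,2],50),2]); 
    t=Y[Y[:,2]>zt-5]
    c,r=cv2.minEnclosingCircle(t[:,:2].astype(np.float32)); print("cap top",len(t),np.median(t[:,2]),c,r,t[:,:2].mean(0))
    m=(np.abs(X[:,2]-35)<6)&(d<110); 
    print("block",cv2.minAreaRect(X[m,:2].astype(np.float32)))
    # mat
    hsv=cv2.cvtColor(p["image"],cv2.COLOR_RGB2HSV)[v,u]
    m=(np.hypot(X[:,0]-590,X[:,1]+140)<130)&(hsv[:,1]>90)&(X[:,2]<20)
    print("mat",cv2.minAreaRect(X[m,:2].astype(np.float32)),np.median(X[m,2]),X[m].mean(0))
for p,c in((P["scene"],None),(P["top"],None)):
    for d in bot.outline_of(p,"cap_center"):
        Y,_,_=cloud(p,d["pixels"]); print(d["uv"],d["score"],np.round(np.percentile(Y,[2,50,98],axis=0)) if len(Y) else 0)
E
```

```text
scene hist near tub (array([ 759, 1534,  165,  165,  704,  104,  124,  118,  143,  376,   15,
         78,   93,   93,   97,  223,  217,    0,    0,    0]), array([-10,   0,  10,  20,  30,  40,  50,  60,  70,  80,  90, 100, 110,
       120, 130, 140, 150, 160, 170, 180, 190]))
cap top 380 150.2174159441801 (586.6631469726562, 163.9076385498047) 33.992958068847656 [590.05511316 165.37150209]
block ((589.4832153320312, 164.39161682128906), (121.68338012695312, 120.38427734375), 54.1035270690918)
mat ((589.8614501953125, -142.47323608398438), (150.30992126464844, 148.62265014648438), 84.63611602783203) 6.4395093885019605 [ 593.6709423  -136.58074072    6.39159916]
top hist near tub (array([1954, 2024,   11,   42,  936,   21,   13,   14,   75,  297,    5,
          2,   14,    7,   14,  307,  292,    0,    0,    0]), array([-10,   0,  10,  20,  30,  40,  50,  60,  70,  80,  90, 100, 110,
       120, 130, 140, 150, 160, 170, 180, 190]))
cap top 569 150.07007286272187 (586.02783203125, 162.61822509765625) 32.85920333862305 [585.62190407 162.53452574]
block ((585.8822631835938, 162.77992248535156), (119.90625762939453, 119.40504455566406), 55.04631805419922)
mat ((587.70458984375, -145.94725036621094), (151.82276916503906, 150.21084594726562), 85.17256927490234) 6.46521794608293 [ 587.12923574 -144.95590847    6.46910803]
[402.7, 277.5] 0.79 [[390. 349.   1.]
 [449. 399.  62.]
 [477. 433.  66.]]
[284.0, 226.3] 0.78 [[561. 137. 106.]
 [601. 176. 145.]
 [620. 196. 152.]]
[356.4, 245.5] 0.59 [[385. 223.   5.]
 [445. 272.  62.]
 [469. 305.  69.]]
[169.3, 145.2] 0.91 [[701. 223.  18.]
 [730. 252.  47.]
 [760. 282.  51.]]
[202.2, 196.7] 0.84 [[556. 131. 110.]
 [586. 160. 150.]
 [616. 191. 154.]]
[117.7, 259.9] 0.69 [[391. 344.   5.]
 [432. 381.  62.]
 [472. 428.  67.]]
[167.4, 261.9] 0.57 [[378. 213.   2.]
 [423. 254.  66.]
 [466. 300.  71.]]
```

View pics/cropA.png

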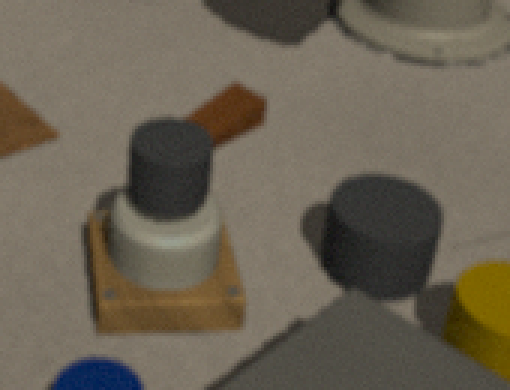

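View pics/cropB.png

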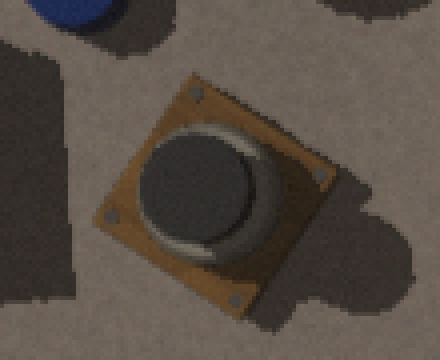

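The crop confirms it: the small dark-grey ribbed cap sits on the white tub's neck, and the larger grey cylinder stands loose on the bench. The cap axis is about (586.3, 163.0) and its top is at z = 150, which matches the expected 85+41.5+23.5. The mat centre is about (588.5, -144.5). Next I'll plan the approach.

```bash
cat >> h.py <<'E'
def plan(target=None,ccw=0):
    s=bot.sense(); r=R.from_quat(s["eef_rot"]); M=r.as_matrix()
    print("t",round(float(s["time_s"]),2),"pos",np.round(s["tool_pos"],1),"q",np.round(s["q"],2),"F",np.round(s["wrist_force"],1),"M",np.round(s["moment"],2),"w",round(float(s["gripper_width"]),1))
    print("x",np.round(M[:,0],3),"y",np.round(M[:,1],3),"z",np.round(M[:,2],3),"yaw of jaw",round(np.degrees(np.arctan2(M[1,2],M[0,2])),1))
    if target is not None: print("shift tool",np.round(M.T@(np.array(target)-s["tool_pos"]),1))
E
python3 - <<'E'
from h import *
plan([586.3,163,400])
E
```

```text
t 1.0 pos [ 255.6 -515.   404.7] q [-1.32  0.16  1.6   0.    1.39 -0.21] F [ 0.3  0.2 -0.4] M [ 0.01  0.   -0.01] w 85.4
x [ 0.  0. -1.] y [0.896 0.445 0.   ] z [ 0.445 -0.896 -0.   ] yaw of jaw -63.6
shift tool [   4.7  597.7 -460.3]
```

{"fn": "apply_moves", "kwargs": {"plan": "0 0 0 0 30 -23 85; 0 0 0 0 60 -46 85; 0 0 0 0 90 -69 85; 0 0 0 0 120 -92 85; 0 0 0 0 150 -115 85; 0 0 0 0 180 -138 85; 0 0 0 0 210 -161 85; 0 0 0 0 240 -184 85; 0 0 0 0 270 -207 85; 0 0 0 0 300 -230 85; 0 0 0 0 330 -253 85; 0 0 0 0 360 -277 85", "force": 50}}

```text
time_s: 2.0
tool_pos: [455.4, -105.1, 405.0]
eef_rot: [0.373, 0.601, -0.373, 0.601]
wrist_force: [0.6, -0.5, 0.4]
gripper_width: 85.2
```

{"fn": "apply_moves", "kwargs": {"plan": "0 0 0 0 30 -23 85; 0 0 0 0 60 -46 85; 0 0 0 0 90 -69 85; 0 0 0 0 120 -92 85; 0 0 0 0 150 -115 85; 0 0 0 0 180 -138 85; 0 0 0 0 210 -161 85; 0 0 0 0 238 -183 85; 0 0 0 0 238 -183 85; 0 0 0 0 238 -183 85; 0 0 0 0 238 -183 85"}}

```text
time_s: 2.92
tool_pos: [586.6, 162.8, 404.5]
eef_rot: [0.372, 0.601, -0.373, 0.601]
wrist_force: [-0.6, -1.1, -0.3]
gripper_width: 85.1
```

```bash
python3 - <<'E'
from h import *
plan([586.3,163,276])
p=bot.capture("wrist"); save("w1",p["image"]); print(p["position"],p["vertical_fov"])
X,u,v=cloud(p); t=X[(X[:,2]>145)&(X[:,2]<156)&(np.hypot(X[:,0]-586,X[:,1]-163)<60)]
if len(t): print(cv2.minEnclosingCircle(t[:,:2].astype(np.float32)),t.mean(0),len(t))
E
```

```text
t 2.92 pos [586.6 162.8 404.5] q [ 0.07  0.25  1.5  -0.    1.4   1.18] F [-0.6 -1.1 -0.3] M [ 0.05 -0.04  0.02] w 85.1
x [-0.001 -0.001 -1.   ] y [ 0.896  0.445 -0.001] z [ 0.445 -0.896  0.   ] yaw of jaw -63.6
shift tool [ 1.285e+02 -1.000e-01 -4.000e-01]
[662.39202409 200.55276336 373.11406567] 68.43896825198847
((587.3099365234375, 163.22706604003906), 33.0845947265625) [588.86728869 163.85206027 149.45868574] 4421
```

View pics/w1.png

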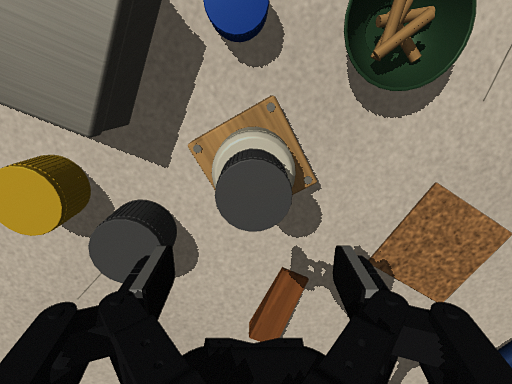

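The wrist view shows the cap at about (254,190), midway between the fingers, with its axis at (587,163). That agrees with the other cameras, so I'll descend.

{"fn": "apply_moves", "kwargs": {"plan": "0 0 0 30 0 0 85; 0 0 0 60 0 0 85; 0 0 0 85 0 0 85; 0 0 0 105 0 0 85; 0 0 0 118 0 0 85; 0 0 0 126 0 0 85; 0 0 0 127 0 0 85; 0 0 0 127 0 0 85; 0 0 0 127 0 0 85"}}

```text
time_s: 3.72
tool_pos: [587.4, 162.8, 279.4]
eef_rot: [0.373, 0.6, -0.372, 0.602]
wrist_force: [-0.4, 1.2, 0.1]
gripper_width: 84.9
```

{"fn": "apply_moves", "kwargs": {"plan": "0 0 0 0 0 0 76; 0 0 0 0 0 0 70; 0 0 0 0 0 0 66; 0 0 0 0 0 0 62; 0 0 0 0 0 0 58; 0 0 0 0 0 0 55; 0 0 0 0 0 0 55; 0 0 0 0 0 0 55"}}

```text
time_s: 4.38
tool_pos: [587.1, 163.1, 279.1]
eef_rot: [0.373, 0.601, -0.372, 0.601]
wrist_force: [-0.8, 1.0, 5.3]
gripper_width: 65.1
```

```bash
python3 - <<'E'
from h import *
plan([586.3,163,276])
for n in ("scene","wrist"):
    p=bot.capture(n); save(n+"2",p["image"] if n=="wrist" else cv2.resize(p["image"][120:300,200:400],None,fx=3,fy=3))
plan()
E
```

```text
t 4.38 pos [587.1 163.1 279.1] q [0.07 0.37 1.61 0.   1.17 1.18] F [-0.8  1.   5.3] M [-0.02  0.23 -0.  ] w 65.1
x [ 0.002  0.    -1.   ] y [0.896 0.445 0.002] z [ 0.445 -0.896  0.001] yaw of jaw -63.6
shift tool [ 3.1 -0.8 -0.3]
t 4.48 pos [587.1 163.1 279.1] q [0.07 0.37 1.61 0.   1.17 1.18] F [-1.4  0.5  5.5] M [-0.    0.28 -0.03] w 65.2
x [ 0.002  0.    -1.   ] y [0.896 0.445 0.002] z [ 0.445 -0.896  0.001] yaw of jaw -63.6
```

View pics/scene2.png

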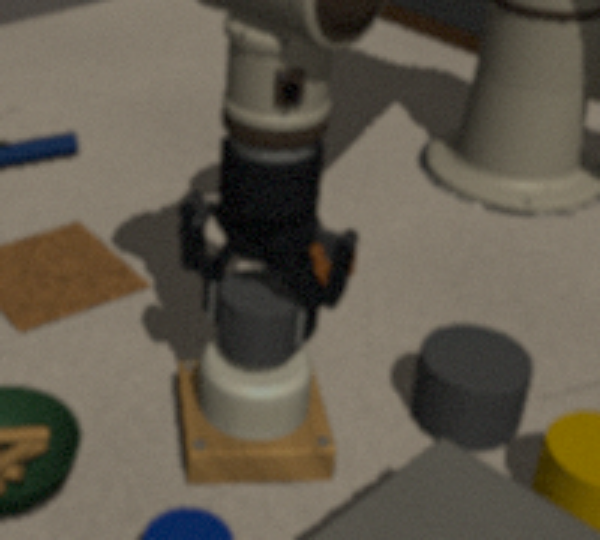

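The cap is gripped (65 mm). I'll ease off the 5 N preload and turn CCW in small steps to feel for the tooth.

{"fn": "apply_moves", "kwargs": {"plan": "0 0 0 -1 0 0 55; -3 0 0 -1 0 0 55; -6 0 0 -1 0 0 55; -6 0 0 -1 0 0 55"}}

```text
time_s: 4.82
tool_pos: [586.9, 163.0, 279.1]
eef_rot: [0.34, 0.62, -0.34, 0.62]
wrist_force: [0.5, 0.4, 2.9]
gripper_width: 65.3
```

```bash
python3 -c "
from h import *
plan()"
```

```text
t 4.82 pos [586.9 163.  279.1] q [ 0.07  0.37  1.61 -0.    1.17  1.08] F [0.5 0.4 2.9] M [0.07 0.02 0.09] w 65.3
x [ 0.001  0.    -1.   ] y [0.844 0.537 0.001] z [ 0.537 -0.844  0.   ] yaw of jaw -57.5
```

{"fn": "apply_moves", "kwargs": {"plan": "-3 0 0 0 0 0 55; -6 0 0 0 0 0 55; -6 0 0 0 0 0 55"}}

```text
time_s: 5.07
tool_pos: [586.9, 162.9, 279.1]
eef_rot: [0.308, 0.636, -0.308, 0.637]
wrist_force: [-0.6, -0.3, 3.0]
gripper_width: 65.2
```

```bash
python3 -c "
from h import *
plan()"
```

```text
t 5.07 pos [586.9 162.9 279.1] q [ 0.07  0.37  1.61 -0.    1.17  0.97] F [-0.6 -0.3  3. ] M [ 0.02 -0.08  0.1 ] w 65.2
x [ 0.001  0.    -1.   ] y [0.784 0.621 0.001] z [ 0.621 -0.784  0.001] yaw of jaw -51.6
```

{"fn": "apply_moves", "kwargs": {"plan": "-3 0 0 0 0 0 55; -6 0 0 0 0 0 55; -6 0 0 0 0 0 55"}}

```text
time_s: 5.32
tool_pos: [586.9, 162.9, 279.1]
eef_rot: [0.274, 0.651, -0.274, 0.652]
wrist_force: [0.1, -0.1, 2.6]
gripper_width: 65.2
```

```bash
python3 -c "
from h import *
plan()"
```

```text
t 5.32 pos [586.9 162.9 279.1] q [ 0.07  0.37  1.61 -0.    1.17  0.87] F [ 0.1 -0.1  2.6] M [-0.01 -0.02  0.11] w 65.2
x [ 0.001  0.    -1.   ] y [0.715 0.699 0.001] z [ 0.699 -0.715  0.001] yaw of jaw -45.7
```

{"fn": "apply_moves", "kwargs": {"plan": "-3 0 0 0 0 0 55; -6 0 0 0 0 0 55; -6 0 0 0 0 0 55"}}

```text
time_s: 5.57
tool_pos: [586.9, 162.9, 279.1]
eef_rot: [0.24, 0.665, -0.24, 0.665]
wrist_force: [-0.1, 0.1, 2.9]
gripper_width: 65.1
```

```bash
python3 -c "
from h import *
plan()"
```

```text
t 5.57 pos [586.9 162.9 279.1] q [0.07 0.37 1.61 0.   1.17 0.77] F [-0.1  0.1  2.9] M [0.05 0.   0.01] w 65.1
x [ 0.001  0.    -1.   ] y [0.639 0.77  0.001] z [ 0.77  -0.639  0.001] yaw of jaw -39.7
```

{"fn": "apply_moves", "kwargs": {"plan": "-3 0 0 0 0 0 55; -6 0 0 0 0 0 55; -6 0 0 0 0 0 55"}}

```text
time_s: 5.82
tool_pos: [586.9, 162.9, 279.1]
eef_rot: [0.205, 0.676, -0.205, 0.677]
wrist_force: [0.6, 0.9, 3.5]
gripper_width: 65.3
```

```bash
python3 -c "
from h import *
plan()"
```

```text
t 5.82 pos [586.9 162.9 279.1] q [0.07 0.37 1.61 0.   1.17 0.66] F [0.6 0.9 3.5] M [0.06 0.01 0.12] w 65.3
x [ 0.001  0.    -1.   ] y [0.555 0.832 0.001] z [ 0.832 -0.555  0.001] yaw of jaw -33.7
```

{"fn": "apply_moves", "kwargs": {"plan": "-3 0 0 0 0 0 55; -5 0 0 0 0 0 55; -5 0 0 0 0 0 55"}}

```text
time_s: 6.07
tool_pos: [586.9, 162.9, 279.1]
eef_rot: [0.176, 0.685, -0.176, 0.685]
wrist_force: [0.3, 0.5, 3.6]
gripper_width: 65.3
```

```bash
python3 -c "
from h import *
plan()"
```

```text
t 6.07 pos [586.9 162.9 279.1] q [0.07 0.37 1.61 0.   1.17 0.57] F [0.3 0.5 3.6] M [ 0.08 -0.03  0.09] w 65.3
x [ 0.001  0.    -1.   ] y [0.481 0.877 0.   ] z [ 0.877 -0.481  0.001] yaw of jaw -28.8
```

{"fn": "apply_moves", "kwargs": {"plan": "-3 0 0 0 0 0 55; -4 0 0 0 0 0 55; -4 0 0 0 0 0 55"}}

```text
time_s: 6.32
tool_pos: [586.9, 163.1, 279.0]
eef_rot: [0.152, 0.69, -0.151, 0.691]
wrist_force: [-0.1, 2.2, 4.7]
gripper_width: 65.5
```

```bash
python3 -c "
from h import *
plan()"
```

```text
t 6.32 pos [586.9 163.1 279. ] q [0.07 0.37 1.61 0.   1.17 0.5 ] F [-0.1  2.2  4.7] M [ 0.26 -0.02 -0.25] w 65.5
x [ 0.001  0.001 -1.   ] y [0.419 0.908 0.001] z [ 0.908 -0.419  0.   ] yaw of jaw -24.8
```

{"fn": "apply_moves", "kwargs": {"plan": "-1 0 0 0 0 0 55; -1 0 0 0 0 0 55"}}

```text
time_s: 6.48
tool_pos: [586.9, 163.1, 279.1]
eef_rot: [0.146, 0.692, -0.145, 0.692]
wrist_force: [1.1, 1.4, 4.9]
gripper_width: 65.1
```

```bash
python3 -c "
from h import *
plan()"
```

```text
t 6.48 pos [586.9 163.1 279.1] q [0.07 0.37 1.61 0.   1.17 0.49] F [1.1 1.4 4.9] M [ 0.38 -0.02 -0.83] w 65.1
x [ 0.001  0.001 -1.   ] y [0.403 0.915 0.001] z [ 0.915 -0.403  0.   ] yaw of jaw -23.7
```

{"fn": "apply_moves", "kwargs": {"plan": "-1 0 0 0 0 0 55; -1 0 0 0 0 0 55"}}

```text
time_s: 6.65
tool_pos: [586.9, 163.1, 279.1]
eef_rot: [0.141, 0.693, -0.139, 0.693]
wrist_force: [-0.5, 2.1, 5.7]
gripper_width: 65.1
```

```bash
python3 -c "
from h import *
plan()"
```

```text
t 6.65 pos [586.9 163.1 279.1] q [0.07 0.37 1.61 0.   1.17 0.47] F [-0.5  2.1  5.7] M [ 0.34 -0.01 -1.47] w 65.1
x [ 0.001  0.002 -1.   ] y [0.388 0.922 0.002] z [ 0.922 -0.388 -0.   ] yaw of jaw -22.8
```

Tooth felt: the moment starts to rise at jaw yaw of about -25.3°. The window should then be jaw yaw +10.7 to +24.7, so I'll aim for about 18. First I'll relieve the torque, then press with a firmer grip.

{"fn": "apply_moves", "kwargs": {"plan": "2 0 0 0 0 0 52; 2 0 0 0 0 0 52; 2 0 0 3 0 0 52; 2 0 0 5 0 0 52; 2 0 0 7 0 0 52; 2 0 0 9 0 0 52; 2 0 0 10 0 0 52; 2 0 0 10 0 0 52; 2 0 0 10 0 0 52", "force": 80}}

```text
time_s: 7.4
tool_pos: [587.0, 163.2, 270.8]
eef_rot: [0.151, 0.691, -0.151, 0.691]
wrist_force: [-5.5, 0.3, 14.7]
gripper_width: 64.6
```

```bash
python3 -c "
from h import *
plan()"
```

```text
t 7.4 pos [587.  163.2 270.8] q [0.07 0.38 1.61 0.   1.15 0.5 ] F [-5.5  0.3 14.7] M [ 0.18  0.93 -0.03] w 64.6
x [ 0.001  0.    -1.   ] y [0.417 0.909 0.   ] z [ 0.909 -0.417  0.001] yaw of jaw -24.6
```

{"fn": "apply_moves", "kwargs": {"plan": "0 0 0 2 0 0 52; -4 0 0 2 0 0 52; -8 0 0 2 0 0 52; -12 0 0 2 0 0 52; -12 0 0 2 0 0 52"}}

```text
time_s: 7.82
tool_pos: [588.1, 163.1, 270.2]
eef_rot: [0.077, 0.701, -0.077, 0.705]
wrist_force: [-2.3, 1.3, 16.5]
gripper_width: 64.6
```

```bash
python3 -c "
from h import *
plan()"
```

```text
t 7.82 pos [588.1 163.1 270.2] q [0.07 0.38 1.61 0.   1.15 0.29] F [-2.3  1.3 16.5] M [0.19 0.46 0.06] w 64.6
x [ 0.005  0.    -1.   ] y [0.216 0.976 0.002] z [ 0.976 -0.216  0.005] yaw of jaw -12.5
```

{"fn": "apply_moves", "kwargs": {"plan": "-5 0 0 0 0 0 52; -10 0 0 0 0 0 52; -15 0 0 0 0 0 52; -20 0 0 0 0 0 52; -25 0 0 0 0 0 52; -30 0 0 0 0 0 52; -30 0 0 0 0 0 52"}}

```text
time_s: 8.4
tool_pos: [588.0, 163.3, 270.2]
eef_rot: [-0.108, 0.697, 0.108, 0.701]
wrist_force: [-2.6, 1.7, 17.6]
gripper_width: 65.0
```

```bash
python3 - <<'E'
from h import *
plan()
p=bot.capture("scene"); save("scene3",cv2.resize(p["image"][120:300,200:400],None,fx=3,fy=3))
E
```

```text
t 8.4 pos [588.  163.3 270.2] q [ 0.07  0.38  1.61  0.    1.15 -0.23] F [-2.6  1.7 17.6] M [0.43 0.54 0.08] w 65.0
x [ 0.005  0.001 -1.   ] y [-0.302  0.953 -0.001] z [0.953 0.302 0.005] yaw of jaw 17.6
```

View pics/scene3.png

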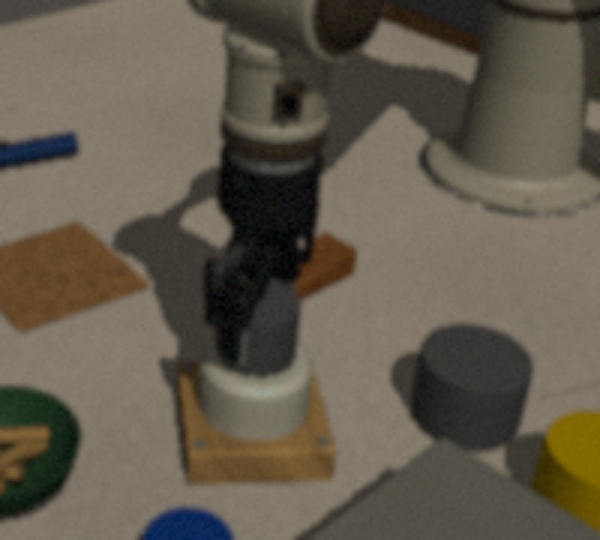

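The cap stays pressed and turned about 42.6° past the tooth. Now I'll ease up and try to lift.

{"fn": "apply_moves", "kwargs": {"plan": "0 0 0 -3 0 0 52; 0 0 0 -6 0 0 52; 0 0 0 -9 0 0 52; 0 0 0 -12 0 0 52; 0 0 0 -15 0 0 52; 0 0 0 -18 0 0 52; 0 0 0 -18 0 0 52"}}

```text
time_s: 9.03
tool_pos: [586.3, 162.8, 284.1]
eef_rot: [-0.107, 0.7, 0.107, 0.698]
wrist_force: [-0.5, 0.5, -0.7]
gripper_width: 64.8
```

```bash
python3 -c "
from h import *
plan()"
```

```text
t 9.03 pos [586.3 162.8 284.1] q [ 0.07  0.36  1.6  -0.    1.18 -0.23] F [-0.5  0.5 -0.7] M [-0.03 -0.04  0.02] w 64.8
x [-0.002 -0.    -1.   ] y [-0.299  0.954  0.   ] z [ 0.954  0.299 -0.002] yaw of jaw 17.4
```

It's free: 5 mm above the closed height and carrying only the cap's weight. I'll lift it straight off.

{"fn": "apply_moves", "kwargs": {"plan": "0 0 0 -5 0 0 52; 0 0 0 -12 0 0 52; 0 0 0 -20 0 0 52; 0 0 0 -30 0 0 52; 0 0 0 -45 0 0 52; 0 0 0 -65 0 0 52; 0 0 0 -90 0 0 52; 0 0 0 -110 0 0 52; 0 0 0 -110 0 0 52"}}

```text
time_s: 9.78
tool_pos: [587.9, 163.1, 401.5]
eef_rot: [-0.107, 0.695, 0.107, 0.703]
wrist_force: [-0.3, -0.3, 0.7]
gripper_width: 64.8
```

```bash
python3 - <<'E'
from h import *
plan([588.5,-144.5,392])
p=bot.capture("scene"); save("scene4",cv2.resize(p["image"][80:300,150:400],None,fx=3,fy=3)[:600])
X,u,v=cloud(p)
E
```

```text
t 9.78 pos [587.9 163.1 401.5] q [ 0.07  0.25  1.5  -0.    1.38 -0.23] F [-0.3 -0.3  0.7] M [-0.   -0.01 -0.03] w 64.8
x [ 0.011  0.001 -1.   ] y [-0.299  0.954 -0.002] z [0.954 0.299 0.01 ] yaw of jaw 17.4
shift tool [   9.3 -293.6  -91.5]
```

View pics/scene4.png

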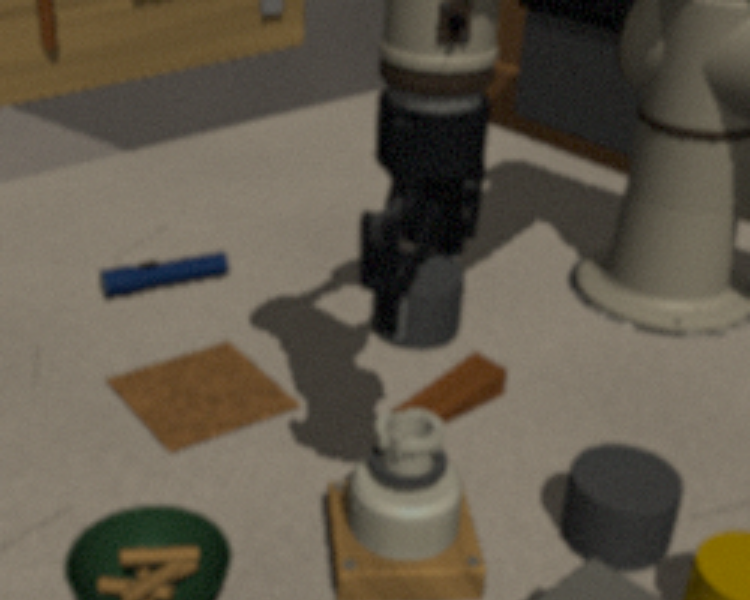

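The picture shows the neck bare and the cap hanging in the gripper. Next I'll carry it over the mat.

{"fn": "apply_moves", "kwargs": {"plan": "0 0 0 0 -20 -6 52; 0 0 0 0 -48 -15 52; 0 0 0 0 -82 -26 52; 0 0 0 0 -118 -37 52; 0 0 0 0 -154 -48 52; 0 0 0 0 -190 -59 52; 0 0 0 0 -226 -70 52; 0 0 0 0 -258 -80 52; 0 0 0 0 -282 -88 52; 0 0 0 0 -293.5 -91.5 52; 0 0 0 0 -293.5 -91.5 52; 0 0 0 0 -293.5 -91.5 52"}}

```text
time_s: 10.83
tool_pos: [587.0, -144.2, 393.8]
eef_rot: [-0.106, 0.699, 0.107, 0.699]
wrist_force: [0.3, 0.7, -0.9]
gripper_width: 65.0
```

```bash
python3 - <<'E'
from h import *
plan([588.5,-144.5,184])
p=bot.capture("scene"); X,u,v=cloud(p)
m=(np.hypot(X[:,0]-588,X[:,1]+145)<45)&(X[:,2]>150)&(X[:,2]<300); Y=X[m]; print(np.histogram(Y[:,2],bins=range(150,300,5)))
save("scene5",cv2.resize(p["image"][60:260,120:320],None,fx=3,fy=3))
E
```

```text
t 10.83 pos [ 587.  -144.2  393.8] q [-0.44  0.24  1.52  0.    1.38 -0.74] F [ 0.3  0.7 -0.9] M [ 0.05  0.04 -0.03] w 65.0
x [-0.001  0.001 -1.   ] y [-0.298  0.954  0.002] z [ 0.954  0.298 -0.001] yaw of jaw 17.4
shift tool [209.8  -1.1   1.5]
(array([  0,   0,   0,   0,   0,   0,   0,   0,   0,   0,   0,   0,   0,
        17,  31,  35,  35,  41,  37,  38,  44,  34, 122,  60,  20,  23,
        21,  16,  38]), array([150, 155, 160, 165, 170, 175, 180, 185, 190, 195, 200, 205, 210,
       215, 220, 225, 230, 235, 240, 245, 250, 255, 260, 265, 270, 275,
       280, 285, 290, 295]))
```

View pics/scene5.png

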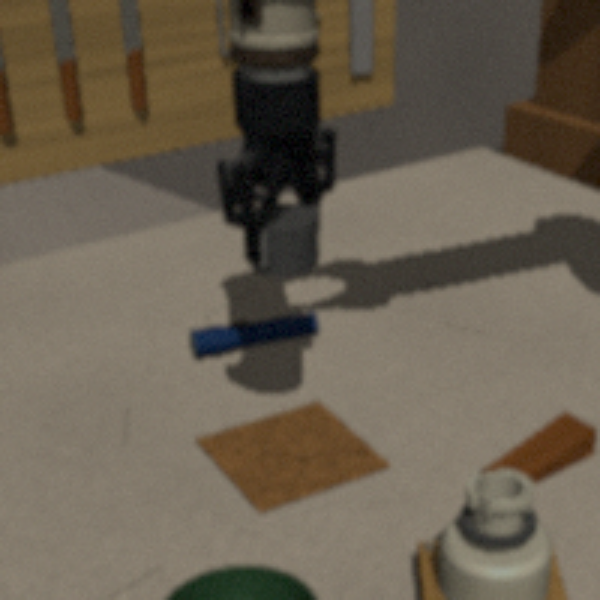

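The cap rim is about 176.5 mm below the TCP, so contact should come at TCP z of about 182. I'll descend to just above that, then feel for it.

{"fn": "apply_moves", "kwargs": {"plan": "0 0 0 30 0 1 52; 0 0 0 60 0 1 52; 0 0 0 90 0 1 52; 0 0 0 120 -1 1 52; 0 0 0 150 -1 1 52; 0 0 0 175 -1 1 52; 0 0 0 190 -1 1 52; 0 0 0 199 -1 1 52; 0 0 0 203 -1 1 52; 0 0 0 203 -1 1 52; 0 0 0 203 -1 1 52"}}

```text
time_s: 11.8
tool_pos: [589.1, -144.9, 192.9]
eef_rot: [-0.108, 0.698, 0.107, 0.7]
wrist_force: [0.5, -0.2, -1.2]
gripper_width: 64.9
```

{"fn": "apply_moves", "kwargs": {"plan": "0 0 0 2 0 0 52; 0 0 0 4 0 0 52; 0 0 0 5 0 0 52; 0 0 0 5 0 0 52"}}

```text
time_s: 12.13
tool_pos: [588.4, -145.2, 186.8]
eef_rot: [-0.107, 0.699, 0.107, 0.699]
wrist_force: [-0.1, 0.0, -0.4]
gripper_width: 65.1
```

{"fn": "apply_moves", "kwargs": {"plan": "0 0 0 1 0 0 52; 0 0 0 2 0 0 52; 0 0 0 2 0 0 52"}}

```text
time_s: 12.38
tool_pos: [588.4, -145.2, 184.5]
eef_rot: [-0.107, 0.699, 0.107, 0.699]
wrist_force: [-1.3, -0.3, -0.6]
gripper_width: 65.1
```

{"fn": "apply_moves", "kwargs": {"plan": "0 0 0 1 0 0 52; 0 0 0 1.5 0 0 52; 0 0 0 1.5 0 0 52"}}

```text
time_s: 12.63
tool_pos: [588.4, -145.2, 183.0]
eef_rot: [-0.107, 0.699, 0.107, 0.699]
wrist_force: [0.1, -0.7, -0.3]
gripper_width: 64.7
```

{"fn": "apply_moves", "kwargs": {"plan": "0 0 0 1 0 0 52; 0 0 0 1.5 0 0 52; 0 0 0 1.5 0 0 52"}}

```text
time_s: 12.88
tool_pos: [588.6, -145.3, 182.3]
eef_rot: [-0.107, 0.699, 0.107, 0.699]
wrist_force: [-1.9, 1.2, 4.7]
gripper_width: 64.9
```

Contact came at z = 182.3 with 4.7 N, as predicted. I'll take a quick look, then let go.

```bash
python3 - <<'E'
from h import *
p=bot.capture("scene"); save("scene6",cv2.resize(p["image"][100:260,120:320],None,fx=4,fy=3.75)[:600])
plan()
E
```

```text
t 12.93 pos [ 588.6 -145.3  182.2] q [-0.44  0.5   1.65 -0.    1.   -0.74] F [-3.2  0.6  4.3] M [0.17 0.25 0.01] w 64.9
x [ 0. -0. -1.] y [-0.299  0.954 -0.   ] z [0.954 0.299 0.   ] yaw of jaw 17.4
```

View pics/scene6.png

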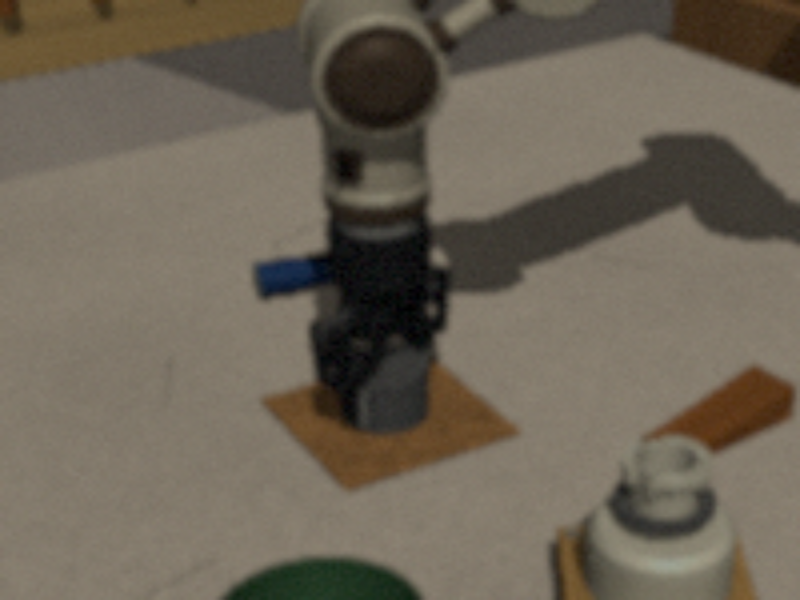

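The cap stands on the mat near its middle. I'll release slowly and retreat straight up.

{"fn": "apply_moves", "kwargs": {"plan": "0 0 0 -0.5 0 0 62; 0 0 0 -0.5 0 0 65; 0 0 0 -0.5 0 0 67; 0 0 0 -0.5 0 0 70; 0 0 0 -0.5 0 0 75; 0 0 0 -0.5 0 0 80; 0 0 0 -0.5 0 0 85; 0 0 0 -0.5 0 0 85; 0 0 0 -0.5 0 0 85; 0 0 0 -0.5 0 0 85", "force": 20}}

```text
time_s: 13.77
tool_pos: [588.5, -145.2, 182.2]
eef_rot: [-0.107, 0.699, 0.107, 0.699]
wrist_force: [0.4, -0.2, -0.4]
gripper_width: 84.9
```

{"fn": "apply_moves", "kwargs": {"plan": "0 0 0 -5 0 0 85; 0 0 0 -15 0 0 85; 0 0 0 -30 0 0 85; 0 0 0 -50 0 0 85; 0 0 0 -80 0 0 85; 0 0 0 -115 0 0 85; 0 0 0 -150 0 0 85; 0 0 0 -180 0 0 85; 0 0 0 -200 0 0 85; 0 0 0 -200 0 0 85; 0 0 0 -200 0 0 85"}}

```text
time_s: 14.68
tool_pos: [588.7, -145.3, 384.6]
eef_rot: [-0.108, 0.698, 0.106, 0.7]
wrist_force: [-0.5, -0.5, -0.4]
gripper_width: 85.1
```

```bash
python3 - <<'E'
from h import *
plan()
for n in("scene","top","wrist"):
    p=bot.capture(n); save(n+"7",p["image"])
    X,u,v=cloud(p)
    t=X[(np.abs(X[:,2]-53)<6)&(np.hypot(X[:,0]-588,X[:,1]+145)<60)]
    if len(t): print(n,"cap top",cv2.minEnclosingCircle(t[:,:2].astype(np.float32)),np.median(t[:,2]),len(t))
    if n!="wrist":
      for k in("torch","wedge","bowl"):
        d=bot.recognise(p,k)
        if d: print(k,np.round(world(p,*d[0]["uv"])))
E
```

```text
t 14.68 pos [ 588.7 -145.3  384.6] q [-0.44  0.25  1.53  0.    1.36 -0.74] F [-0.5 -0.5 -0.4] M [ 0.05 -0.02  0.01] w 85.1
x [ 0.004 -0.002 -1.   ] y [-0.299  0.954 -0.003] z [0.954 0.299 0.003] yaw of jaw 17.4
scene cap top ((588.6349487304688, -143.38302612304688), 34.54972839355469) 53.21716363055566 223
torch [ 513. -370.   29.]
wedge [387.  31.  23.]
bowl [789.  75.  28.]
top cap top ((587.3302001953125, -145.52383422851562), 33.08734893798828) 53.5018097714767 141
torch [ 492. -366.   33.]
wedge [392.  23.  18.]
bowl [788. 101.  46.]
wrist cap top ((588.7831420898438, -145.401611328125), 33.10059356689453) 52.50191400282304 2710
```

View pics/scene7.png

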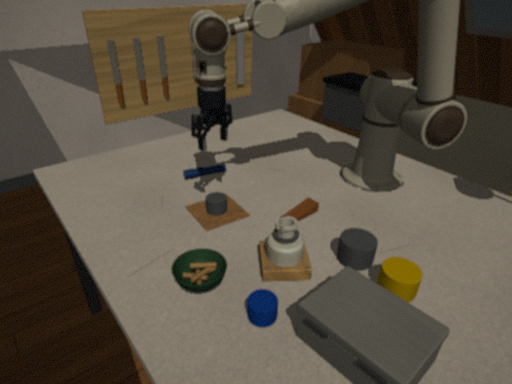

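View pics/wrist7.png

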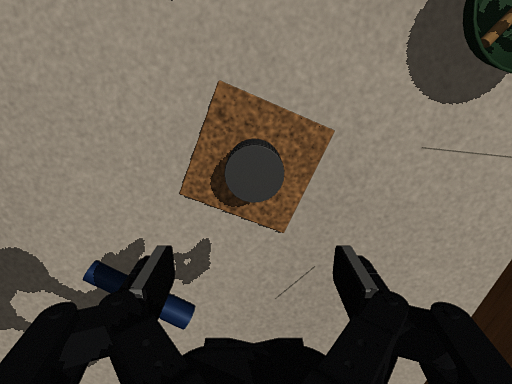

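The cap stands upright on the mat: (217,204) in the scene view, (254,170) in the wrist view. Its top is at z of about 53, as expected, and it is within 1–2 mm of the mat centre. The bystanders are where they were.

```bash
python3 -c "
from bench import bot
print(bot.close_job())"
```

```text
the job is handed in; nothing more can be done
None
```

The tub is open and its cap stands right way up on the cork mat. I handed the job in at about 15 s of the 58 s allowed; no verdict was reported.

- **Opening:** Turned without pressing, the cap met the tooth about 38° from the start. I then pressed it about 8 mm (15–18 N) and turned it about 42–43° further. It lifted off with only its own weight on the wrist.
- **Placing:** I let go only after feeling contact with the mat (4.7 N at the expected height).
- **Last checks:** The three cameras put the cap's top at z ≈ 53 mm (53 expected) and within about 2 mm of the mat centre. That leaves about 40 mm of mat all round.
- **Bystanders:** The torch, wedge and bowl look unmoved in the pictures. The network's readings of their positions shifted between looks, by up to about 25 mm for the bowl. I put that down to noise in the detection point, because the images show no change.

The wrist force readings stayed under 20 N throughout, and no check failed.

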